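# Load test panels under a low exposure lamp

### The arm

A 6-joint arm with a two-finger parallel gripper is mounted at the origin on the work surface. World frame = base frame: x ahead of the robot, y to its left, z up, the work surface at z = 0. Lengths are in m, angles in rad, forces in N, time in s.
With the tool pointing down it reaches from about 0.35 to 0.775 m from the base axis. Payload 7.3 kg.
Tool frame: the origin (TCP) lies on the mounting face of the last link; the fingertips stand 178 mm ahead of it and the grasp point (between the pads) lies 159 mm ahead of it (ctrl.tcp_to_grasp is the distance from the TCP to the grasp point, in m); z points along the fingers, y is the line along which they close (so a half turn about z gives the same grasp; the last joint's range is limited). The gripper opens to 92 mm and grips with 3 to 60 N. Pads are 19 mm wide; open, the fingers measure 130 mm over their backs; the gripper's body (75 mm by 190 mm) begins 47 mm behind the grasp point.
Start: joints at [-1.361, 0.342, 1.524, -0, 1.275, -0.146], TCP at [0.183, -0.492, 0.405] pointing down, gripper open.
Joint ranges: [-2.53, 2.53], [-0.77, 2.02], [0.04, 2.7], [-1, 4.14], [0.28, 2.66], [-3.11, 3.11]. Speed limits (rad/s): [2.57, 2.57, 3.14, 3.14, 3.14, 3.14].

### API

Orientations are given as a unit quaternion [w, x, y, z].
In Python, from bench import ctrl gives the robot as it stands.
- The arm moves only by the shell command python3 -m pendant 'ROWS' [FORCE]. ROWS is JSON, a list of rows, each a list of 7 numbers: the opening, from 0 (shut) to 1 (fully open), then the shift along the tool's x, y, z each as a share of 0.12 m, from -1 to 1, then the turn, a rotation vector about the tool's x, y, z each as a share of 30 degrees, from -1 to 1. In form: [[jaw, x, y, z, wx, wy, wz], ...]. A call has 1 to 8 rows; each row is the pose to reach, as a shift and turn from the pose commanded when the call began, along the tool's axes at that moment; what a row does not reach only later rows make up. A row lasts 1/10 s, in which the tool goes at most 50 mm and 8.59 degrees, less where a joint would pass 70% of its speed; a pose out of reach is approached as far as the arm can. A call with a number of a shift or a turn outside -1 to 1 is refused whole. A call with a gripper value outside its range is refused whole. The fingers move at their own pace and stop on an object; FORCE is the grip in N (left out, the last holds). Time passes only in rows, so rows that repeat a pose let the fingers close. It gives the time, the measured TCP pose, the force, the opening and the grip force at its end, in the units of the state.
- ctrl.sense(): the state, without advancing time (a new reading comes with each control period).
- ctrl.capture(name): name is "scene" or "side" or "wrist"; returns a dict with "image" (420x560x3 uint8, blue, green, red), "camera_matrix" (3x3 intrinsics, pixels), "origin" and "rotation" of the camera in the world. Camera axes: x right, y down, z forward; pixel columns grow to the right and rows downward; lengths in m; the calibration is good to about 2 mm. A picture is of the moment at which its call begins. There is no depth.
- ctrl.finish_job(): hands the job in; it is judged then, once.
The state is a dict: "time_s": time; "qpos": joint angles; "joint_velocities": joint speeds; "tau": joint torques, N m; "position": TCP position; "tcp_rot": TCP orientation; "force": force on the tool from outside, world axes, zero at the start; "ft_torque": the same for the moment, N m; "width": finger opening in m; "grip_force": force on a finger pad.
Only numpy, scipy, OpenCV 4.12 (cv2) and the standard library are available. Lean on these libraries where they do the work, as an engineer would, in place of code of your own. Each camera call takes 0.05 s, during which the arm holds its last target. There are 200 camera calls.

### The job

First switch the exposure lamp off with its lever, then slide the low lidded pot along the bench, without lifting or tipping it, out of the way from the ring in front of the lamp into the other marked ring. Then slide every panel carrier nose first under the lamp, straight and fully home against the stop at the back, one to a lane between the white lines with its tab left outside, and after that lay the steel straightedge flat on the bench across and flush against the tails of all the carriers. When that is done switch the lamp on again; leave the bottle, jar and beaker alone.

Things in the scene. Friction and masses are not known exactly. Their poses are not given: they have to be found in the camera images.
- hood: Exposure lamp, fixed: beige low hood 135 deep (own x) x 234 wide (y) x 46 high, open at its front, which faces the robot. Origin: on the bench, middle of the mouth (front edge); x points in under the hood, y left, z up. Underside 20 above the bench, inner side walls at y = -105 and 105. White lines on the bench at y = -105, -35, 35, 105 part three lanes 70 wide, centred at y = -70, 0, 70.
- hood_stop (a point): Middle of the back stop's face under the hood, 75 in from the mouth, 10 above the bench; axes as the hood's. A carrier that is home has its nose on this stop, 75 of its length under the hood and 85 outside: its tab centre is 30 outside the mouth, its tail 85 outside.
- lamp (a joint): Lamp lever on the beige block at the hood's left side: 0 rad = off, leaning towards the robot (hood's -x), 1.0 rad = on, leaning away (hood's +x). It starts on, stays where it is left, and is pushed over by its tip with a small force. Below 0.2 is off, above 0.8 is on.
- lamp_tip (a point): Tip of the lamp lever, centre of its black ball, 26 across, 42 from the pivot. The pivot lies at x 45, y 170, 22 up in the hood's frame; the ball is 20 to the robot's side of the pivot when off, 20 beyond it when on, 59 above the bench at both ends. Block below: 70 (x) x 50 (y) x 25 high.
- pot_knob (a point): Low lidded steel pot (lid fixed), body 96 across (100 over the lid's rim) and 35 high, with a black round knob 24 across and 34 high on top (35 to 69 above the bench). This point is the knob's centre, 52 above the bench. About 0.5 kg. It starts in the ring in front of the lamp.
- ringB_mid (a point): Centre, on the bench, of the free marked ring to the right of the lamp: a white circle of 116 inner diameter, flat on the bench, where the pot must go. It has no height to speak of.
- bar_grip (a point): Steel straightedge: a bar 200 long (own y) x 25 wide (own x) x 16 high with a black grip block 14 (x) x 50 (y) x 34 high on its middle (16 to 50 above the bench). This point is the grip block's centre, 33 above the bench and mid-length, mid-width of the bar. About 0.4 kg; the two long faces are alike. It starts on the bench to the right, lying roughly along world y.
- washbottle_mid (a point): White wash bottle with a red cap, 60 across, 130 high; point half-way up. A bystander, not part of the job.
- amberjar_mid (a point): Amber jar, 56 across, 80 high; point half-way up. A bystander, not part of the job.
- beaker_mid (a point): Glass beaker, 70 across, 90 high; point half-way up. A bystander, not part of the job.
- carrier1_tab (a point): Panel carrier (two or three alike, the rest absent): aluminium slab 160 long (own x) x 54 wide (y) x 12 high, dark panel on its front part (14 high), upright tab 26 (x) x 14 (y) x 32 high on it, top 44 above the bench. Point: the tab's centre, 28 up, on the centre line, 105 behind the nose (+x end), 55 ahead of the tail. 0.25 kg; starts left of the lamp, nose roughly to world +x.
- carrier2_tab (a point): Panel carrier (two or three alike, the rest absent): aluminium slab 160 long (own x) x 54 wide (y) x 12 high, dark panel on its front part (14 high), upright tab 26 (x) x 14 (y) x 32 high on it, top 44 above the bench. Point: the tab's centre, 28 up, on the centre line, 105 behind the nose (+x end), 55 ahead of the tail. 0.25 kg; starts left of the lamp, nose roughly to world +x.
- carrier3_tab (a point): Panel carrier (two or three alike, the rest absent): aluminium slab 160 long (own x) x 54 wide (y) x 12 high, dark panel on its front part (14 high), upright tab 26 (x) x 14 (y) x 32 high on it, top 44 above the bench. Point: the tab's centre, 28 up, on the centre line, 105 behind the nose (+x end), 55 ahead of the tail. 0.25 kg; starts left of the lamp, nose roughly to world +x.

How it is judged:
On the way, in this order (a step that is already met when the one before it is completed fails the run):
1. the lamp is switched off (value of joint lamp below 0.2 rad), for 0.2 s.
2. the pot stands in the free ring (horizontal distance between pot_knob and ringB_mid below 0.012 m and height (world z) of pot_knob below 0.057 m), for 0.2 s.
3. with the lamp off, every carrier is home under the lamp, straight, one to a lane (x of carrier1_tab in the frame of hood between -0.036 and -0.024 m and height (world z) of carrier1_tab between 0.023 and 0.033 m and angle between the x axis of each of carrier1_tab, carrier2_tab, carrier3_tab and the x axis of hood, either way round below 0.1 rad and (y of carrier1_tab in the frame of hood between -0.08 and -0.06 m or y of carrier1_tab in the frame of hood between -0.01 and 0.01 m or y of carrier1_tab in the frame of hood between 0.06 and 0.08 m) and x of carrier2_tab in the frame of hood between -0.036 and -0.024 m and height (world z) of carrier2_tab between 0.023 and 0.033 m and (y of carrier2_tab in the frame of hood between -0.08 and -0.06 m or y of carrier2_tab in the frame of hood between -0.01 and 0.01 m or y of carrier2_tab in the frame of hood between 0.06 and 0.08 m) and x of carrier3_tab in the frame of hood between -0.036 and -0.024 m and height (world z) of carrier3_tab between 0.023 and 0.033 m and (y of carrier3_tab in the frame of hood between -0.08 and -0.06 m or y of carrier3_tab in the frame of hood between -0.01 and 0.01 m or y of carrier3_tab in the frame of hood between 0.06 and 0.08 m) and value of joint lamp below 0.2 rad), for 0.2 s.
4. the straightedge lies flush against the tails of all carriers, the lamp still off (all of step 3 and (x of carrier1_tab in the frame of bar_grip between 0.063 and 0.074 m or x of carrier1_tab in the frame of bar_grip between -0.074 and -0.063 m) and y of carrier1_tab in the frame of bar_grip between -0.105 and 0.105 m and (x of carrier2_tab in the frame of bar_grip between 0.063 and 0.074 m or x of carrier2_tab in the frame of bar_grip between -0.074 and -0.063 m) and y of carrier2_tab in the frame of bar_grip between -0.105 and 0.105 m and (x of carrier3_tab in the frame of bar_grip between 0.063 and 0.074 m or x of carrier3_tab in the frame of bar_grip between -0.074 and -0.063 m) and y of carrier3_tab in the frame of bar_grip between -0.105 and 0.105 m and height (world z) of bar_grip between 0.028 and 0.038 m and angle between the y axis of bar_grip and the y axis of hood, either way round below 0.07 rad), for 0.2 s.
5. the lamp is switched on (value of joint lamp above 0.8 rad), for 0.2 s.
At the end, for the whole second after the job is handed in: Pot in the right ring (within 12 mm); each carrier flat, nose within 6 mm of the stop, within 10 mm of a lane's middle and 0.1 rad of straight; straightedge flat, within 0.07 rad of the mouth's line, across every tail and within 6.5 mm of each; lever above 0.8 (all of step 2 and x of carrier1_tab in the frame of hood between -0.036 and -0.024 m and height (world z) of carrier1_tab between 0.023 and 0.033 m and angle between the x axis of each of carrier1_tab, carrier2_tab, carrier3_tab and the x axis of hood, either way round below 0.1 rad and (y of carrier1_tab in the frame of hood between -0.08 and -0.06 m or y of carrier1_tab in the frame of hood between -0.01 and 0.01 m or y of carrier1_tab in the frame of hood between 0.06 and 0.08 m) and x of carrier2_tab in the frame of hood between -0.036 and -0.024 m and height (world z) of carrier2_tab between 0.023 and 0.033 m and (y of carrier2_tab in the frame of hood between -0.08 and -0.06 m or y of carrier2_tab in the frame of hood between -0.01 and 0.01 m or y of carrier2_tab in the frame of hood between 0.06 and 0.08 m) and x of carrier3_tab in the frame of hood between -0.036 and -0.024 m and height (world z) of carrier3_tab between 0.023 and 0.033 m and (y of carrier3_tab in the frame of hood between -0.08 and -0.06 m or y of carrier3_tab in the frame of hood between -0.01 and 0.01 m or y of carrier3_tab in the frame of hood between 0.06 and 0.08 m) and (x of carrier1_tab in the frame of bar_grip between 0.063 and 0.074 m or x of carrier1_tab in the frame of bar_grip between -0.074 and -0.063 m) and y of carrier1_tab in the frame of bar_grip between -0.105 and 0.105 m and (x of carrier2_tab in the frame of bar_grip between 0.063 and 0.074 m or x of carrier2_tab in the frame of bar_grip between -0.074 and -0.063 m) and y of carrier2_tab in the frame of bar_grip between -0.105 and 0.105 m and (x of carrier3_tab in the frame of bar_grip between 0.063 and 0.074 m or x of carrier3_tab in the frame of bar_grip between -0.074 and -0.063 m) and y of carrier3_tab in the frame of bar_grip between -0.105 and 0.105 m and height (world z) of bar_grip between 0.028 and 0.038 m and angle between the y axis of bar_grip and the y axis of hood, either way round below 0.07 rad and value of joint lamp above 0.8 rad); the robot touches nothing.
It fails at once if the pot is lifted off the bench (over 12 mm) or tipped (height (world z) of pot_knob above 0.064 m or angle between pot_knob's own z axis and vertical above 0.3 rad).
It fails at once if a bystander (bottle, jar or beaker) is moved over 30 mm or tipped (distance of any of washbottle_mid, amberjar_mid, beaker_mid from where it was at the start of the episode above 0.03 m or angle between any of washbottle_mid, amberjar_mid, beaker_mid's own z axis and vertical above 0.4 rad).
Of carrier1, carrier2, carrier3 only 2 to 3 are there at a start; the rules pass over those that are not, and their reading is None.
At some moment in a run one of pot, bar, carrier1, carrier2, carrier3 may be knocked a few centimetres aside while the robot is not near it.
Once in a run the grip may slacken for a moment while it holds something.
It also fails if it takes over 210 s, if anything falls off the work surface, if the arm or the gripper's body presses on something with over 40 N, if the wrist force passes 120 N, or if a joint passes its speed limit or range.

## Working session

There is one attempt and no reset: what is moved stays moved. The work goes in short steps, Python scripts to look and compute and a shell command to move; the robot and the scene stay as the last step left them, time stands still between calls to the robot, and variables do not carry over. Pictures are saved under pics/ and viewed, at most 14 in all, crops included, and the job is handed in when it is done.

```bash
ls; mkdir -p pics; python3 - <<'E'
from bench import ctrl
import cv2
s=ctrl.sense();print(s)
for n in ("scene","side"):
    c=ctrl.capture(n);cv2.imwrite(f"pics/{n}0.png",c["image"]);print(n,c["camera_matrix"],c["origin"],c["rotation"])
E
```

```text
pics
{'time_s': 0.0, 'qpos': array([-1.36100849e+00,  3.42727841e-01,  1.52502022e+00, -3.24560870e-05,
        1.27539374e+00, -1.46002248e-01]), 'joint_velocities': array([ 0.00039722, -0.00137247,  0.00116774,  0.00022884,  0.00035929,
        0.00214046]), 'tau': array([-2.71181350e-03, -4.31251431e+01, -2.44221997e+01,  7.15353596e-02,
        5.60469856e-02, -1.21575290e-04]), 'position': array([ 0.18286097, -0.49198048,  0.40404097]), 'tcp_rot': array([-7.73687621e-04,  9.84217229e-01,  1.76962838e-01, -4.02127894e-05]), 'force': array([ 0.00953047, -0.06852695,  0.08201825]), 'ft_torque': array([0.01423425, 0.01420039, 0.00506172]), 'grip_force': 0.0, 'width': 0.09182057087041032}
scene [[420.46834337   0.         282.11486647]
 [  0.         420.46834337 206.25398066]
 [  0.           0.           1.        ]] [1.15323817 0.52562242 0.97258602] [-0.13678127  0.38759609  0.85557211 -0.31473245]
side [[479.45064063   0.         275.22498869]
 [  0.         479.45064063 212.92502774]
 [  0.           0.           1.        ]] [ 0.32802669 -0.65129588  0.78144639] [-0.40049536  0.89697677 -0.1751121   0.06612035]
```

View pics/scene0.png

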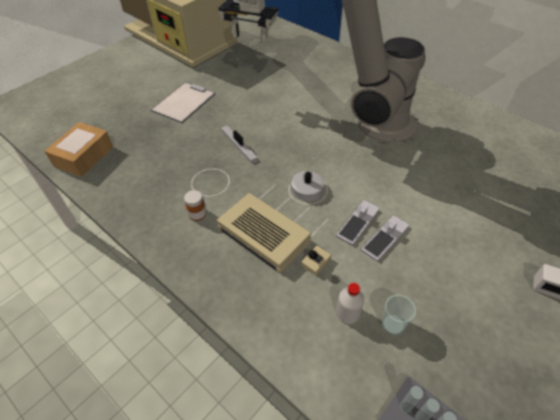

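View pics/side0.png

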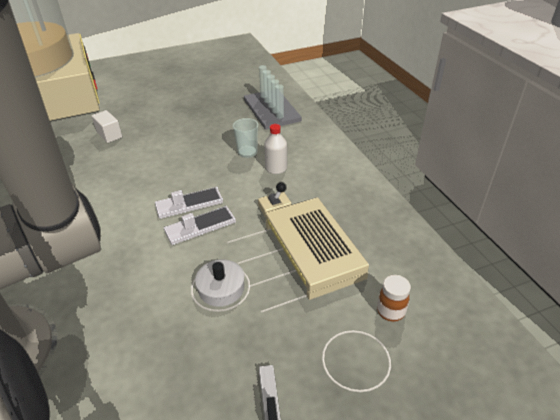

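The scene view shows pot knob (308,178), ring B (211,182), bar (240,143), hood (265,230), lever (315,255) and two carriers (358,222) and (385,237). The side view shows pot knob (219,268), ring B (357,361) and lever ball (281,187). I'll enlarge these for accurate corners.

```bash
cat > h.py <<'E'
import numpy as np, cv2
from scipy.spatial.transform import Rotation as R
from bench import ctrl
def rot(q): return R.from_quat(q,scalar_first=True)
def cam(n):
    c=ctrl.capture(n); c["R"]=rot(c["rotation"]).as_matrix() if np.shape(c["rotation"])==(4,) else np.array(c["rotation"]); return c
def ray(c,p):
    d=c["R"]@np.linalg.inv(c["camera_matrix"])@[p[0],p[1],1.]; return np.array(c["origin"]),d/np.linalg.norm(d)
def onplane(c,p,z):
    o,d=ray(c,p); return o+d*(z-o[2])/d[2]
def tri(*cp):
    A=np.zeros((3,3));b=np.zeros(3)
    for c,p in cp:
        o,d=ray(c,p);M=np.eye(3)-np.outer(d,d);A+=M;b+=M@o
    return np.linalg.solve(A,b)
def proj(c,P):
    q=c["camera_matrix"]@(c["R"].T@(np.array(P)-c["origin"])); return q[:2]/q[2]
def crop(c,x,y,w,h,s,name):
    cv2.imwrite(f"pics/{name}.png",cv2.resize(c["image"][y:y+h,x:x+w],None,fx=s,fy=s,interpolation=cv2.INTER_CUBIC))
E
python3 - <<'E'
from h import *
crop(cam("side"),150,170,260,240,2.5,"side1"); crop(cam("scene"),180,110,240,180,3.3,"scene1")
E
```

```text
(no output)
```

View pics/side1.png

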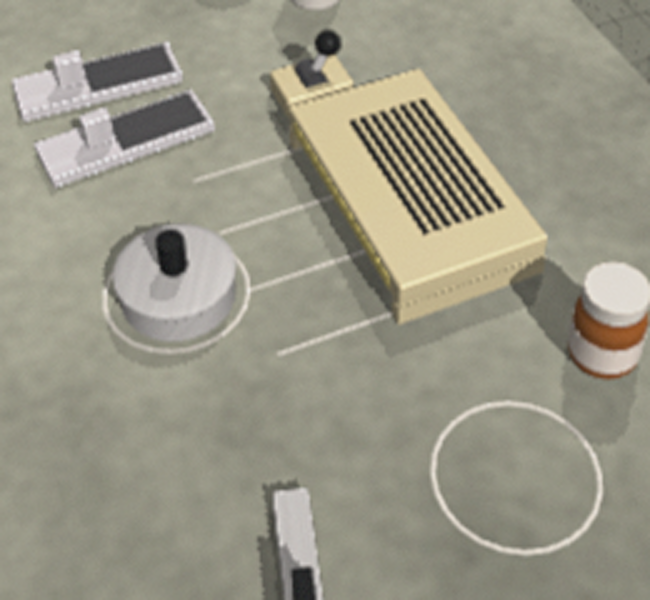

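View pics/scene1.png

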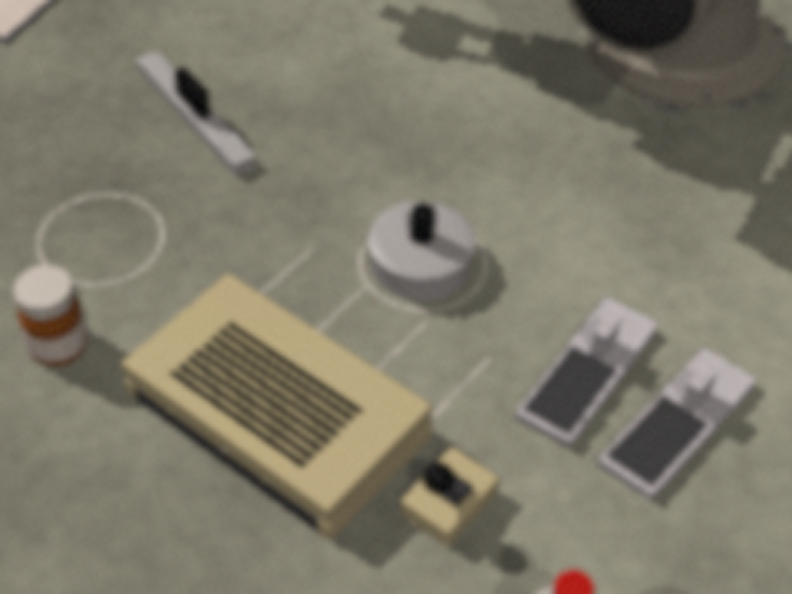

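Crops: hood-top corners side (290,103),(422,70),(547,238),(399,291), scene (431,411),(325,515),(123,366),(228,276). The balls, knobs, ring, bar and carriers are all clear, so I'll triangulate.

```bash
cat > m0.py <<'E'
from h import *
S=cam("side");C=cam("scene")
s=lambda x,y:((x+.5)/2.5-.5+150,(y+.5)/2.5-.5+170)
c=lambda x,y:((x+.5)/3.3-.5+180,(y+.5)/3.3-.5+110)
np.set_printoptions(precision=4,suppress=True)
P={}
for n,a,b in [("FL",(290,103),(431,411)),("BL",(422,70),(325,515)),("BR",(547,238),(123,366)),("FR",(399,291),(228,276))]:
    P[n]=tri((S,s(*a)),(C,c(*b)));print(n,P[n],onplane(S,s(*a),.046),onplane(C,c(*b),.046))
for n,a,b,z in [("ball",(328,43),(440,474),.059),("knob",(171,252),(422,223),.052),("ringB",(517,477),(101,238),0.),
  ("potbase",(178,295),(421,250),0.)]:
    print(n,tri((S,s(*a)),(C,c(*b))),onplane(S,s(*a),z),onplane(C,c(*b),z))
print("bar ends",onplane(C,c(150,58),.016),onplane(C,c(245,160),.016), "grip",onplane(C,c(191,91),.033),"side end",onplane(S,s(290,490),.016))
# carriers: slab-top corners z .012 tailL,tailR,noseL,noseR
print("A scene",[onplane(C,c(*p),z)[:2] for p,z in [((755,384),.012),((705,350),.012),((600,458),.013),((653,492),.013)]])
print("B scene",[onplane(C,c(*p),z)[:2] for p,z in [((659,329),.012),((610,298),.012),((516,410),.013),((570,436),.013)]])
print("A side",[onplane(S,s(*p),z)[:2] for p,z in [((13,83),.012),((26,110),.012),((168,44),.012),((181,70),.012)]])
print("B side",[onplane(S,s(*p),z)[:2] for p,z in [((37,146),.012),((56,176),.012),((199,93),.012),((213,122),.012)]])
E
python3 m0.py
```

```text
FL [0.596  0.1258 0.0452] [0.5944 0.1264 0.046 ] [0.5982 0.1253 0.046 ]
BL [0.7284 0.125  0.0423] [0.726  0.1215 0.046 ] [0.7307 0.1263 0.046 ]
BR [ 0.7313 -0.1053  0.0413] [ 0.7288 -0.1089  0.046 ] [ 0.7333 -0.102   0.046 ]
FR [ 0.5974 -0.1096  0.041 ] [ 0.5951 -0.1128  0.046 ] [ 0.601  -0.1065  0.046 ]
ball [0.6516 0.1758 0.0622] [0.6535 0.1789 0.059 ] [0.6491 0.1749 0.059 ]
knob [ 0.4408 -0.0123  0.0533] [ 0.4405 -0.0106  0.052 ] [ 0.4405 -0.0133  0.052 ]
ringB [ 0.6189 -0.2667 -0.0012] [ 0.6191 -0.2678  0.    ] [ 0.6189 -0.2653  0.    ]
potbase [ 0.4375 -0.0178  0.0086] [ 0.4405 -0.0126  0.    ] [ 0.4286 -0.0218  0.    ]
bar ends [ 0.4131 -0.4107  0.016 ] [ 0.4606 -0.2232  0.016 ] grip [ 0.4352 -0.3235  0.033 ] side end [ 0.4608 -0.2242  0.016 ]
A scene [array([0.3708, 0.3043]), array([0.3665, 0.2514]), array([0.5238, 0.2476]), array([0.5232, 0.2992])]
B scene [array([0.3727, 0.2074]), array([0.3708, 0.1534]), array([0.5299, 0.1652]), array([0.5219, 0.2158])]
A side [array([0.3647, 0.2968]), array([0.3686, 0.2521]), array([0.5237, 0.2955]), array([0.524 , 0.2508])]
B side [array([0.3681, 0.1981]), array([0.3759, 0.1523]), array([0.5301, 0.2106]), array([0.5298, 0.1656])]
```

```bash
python3 -m pendant '[[1,0,0,0,0,0,0.68],[1,0,0,0,0,0,0.68],[1,0,0,0,0,0,0.68],[1,0,0,0,0,0,0.68]]' 
for i in 1 2 3 4 5; do python3 -m pendant '[[1,0.3,-0.41,0,0,0,0],[1,0.61,-0.82,0,0,0,0],[1,0.61,-0.82,0,0,0,0]]' >o; done; cat o
python3 - <<'E'
from h import *
w=cam("wrist");cv2.imwrite("pics/w0.png",w["image"]);print(w["origin"],w["R"],ctrl.sense()["qpos"])
S=cam("side");C=cam("scene");np.set_printoptions(precision=4,suppress=True)
print("bottle",onplane(C,(353,288),.13),onplane(S,(275,129),.13),"beaker",onplane(C,(399,303),.09),onplane(S,(246,125),.09),"jar",onplane(C,(194,195),.08))
E
```

```text
time_s: 0.7
position: [0.1829, -0.4921, 0.4046]
tcp_rot: [-0.0, 1.0, -0.0, -0.0]
force: [0.0, -0.2, -0.1]
width: 0.0919
grip_force: 0.0
time_s: 2.2
position: [0.5505, 0.0029, 0.4045]
tcp_rot: [-0.0, 1.0, 0.002, 0.0]
force: [-0.0, -1.0, -0.1]
width: 0.0919
grip_force: 0.0
[0.63115079 0.00351583 0.38424944] [[ 5.59046476e-03 -9.55998436e-01 -2.93318490e-01]
 [-9.99983001e-01 -5.83045067e-03 -5.61437690e-05]
 [-1.65650563e-03  2.93313818e-01 -9.56014780e-01]] [-0.13206751  0.39033699  1.45200051  0.00198415  1.29813019  1.4327977 ]
bottle [0.702  0.3284 0.13  ] [0.6945 0.3171 0.13  ] beaker [0.643  0.4207 0.09  ] [0.6524 0.4265 0.09  ] jar [ 0.7283 -0.1967  0.08  ]
```

View pics/w0.png

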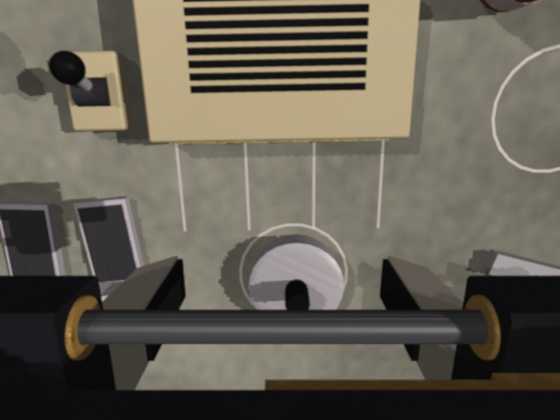

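Wrist view: hood mouth top edge (148,140)–(409,137), white lines from (178,144),(246,143),(314,142),(383,141) to (184,231),(249,230),(314,228),(379,228), ball (68,68), and pot knob (297,290).

```bash
python3 - <<'E'
from h import *
w=cam("wrist");np.set_printoptions(precision=4,suppress=True)
f=lambda p,z:print(p,onplane(w,p,z))
f((148,140),.046);f((409,137),.046);f((68,68),.059);f((137,0),.046);f((421,0),.046)
for p in [(178,144),(246,143),(314,142),(383,141),(184,231),(249,230),(314,228),(379,228)]: f(p,0)
f((297,283),.069)
# ring B circle fit and block corners
f((73,131),.025);f((125,130),.025);f((73,52),.025);f((118,52),.025)
print(ctrl.sense()["time_s"])
E
```

```text
(148, 140) [0.5939 0.1213 0.046 ]
(409, 137) [ 0.5978 -0.1111  0.046 ]
(68, 68) [0.6527 0.1758 0.059 ]
(137, 0) [0.705  0.1189 0.046 ]
(421, 0) [ 0.7061 -0.1093  0.046 ]
(178, 144) [ 0.5852  0.1075 -0.    ]
(246, 143) [0.5865 0.0384 0.    ]
(314, 142) [ 0.5879 -0.0306  0.    ]
(383, 141) [ 0.5893 -0.1005  0.    ]
(184, 231) [0.4913 0.1082 0.    ]
(249, 230) [0.4928 0.0373 0.    ]
(314, 228) [ 0.4955 -0.0334  0.    ]
(379, 228) [ 0.4959 -0.1041  0.    ]
(297, 283) [ 0.4652 -0.0129  0.069 ]
(73, 131) [0.5997 0.1985 0.025 ]
(125, 130) [0.6008 0.1494 0.025 ]
(73, 52) [0.6683 0.1875 0.025 ]
(118, 52) [0.6685 0.1476 0.025 ]
2.4
```

```bash
for i in 1 2; do python3 -m pendant '[[0,0.31,-0.36,0.2,0,0,0],[0,0.622,-0.73,0.4,0,0,0],[0,0.622,-0.73,0.4,0,0,0]]' >o; done
for i in 1 2 3; do python3 -m pendant '[[0,0,0,0,0,0,-0.28],[0,0,0,0,0,0,-0.56],[0,0,0,0,0,0,-0.84],[0,0,0,0,0,0,-1],[0,0,0,0,0,0,-1]]' >o; done; cat o
python3 - <<'E'
from h import *
s=ctrl.sense();print(s["qpos"],s["position"],rot(s["tcp_rot"]).as_matrix().round(3))
E
```

```text
time_s: 4.5
position: [0.6983, 0.1742, 0.3088]
tcp_rot: [0.0, 0.708, 0.706, -0.0]
force: [-0.4, -0.3, 0.0]
width: 0.0002
grip_force: 0.0
[ 1.38208248e-01  7.82968171e-01  1.02068943e+00 -2.15868385e-04
  1.33803764e+00  1.41926255e-01] [0.69833057 0.17424013 0.30878277] [[ 0.004  1.    -0.   ]
 [ 1.    -0.004 -0.   ]
 [-0.    -0.    -1.   ]]
```

```bash
python3 -m pendant '[[0,0.02,0.03,0.3,0,0,0],[0,0.02,0.03,0.6,0,0,0],[0,0.02,0.03,0.71,0,0,0],[0,0.02,0.03,0.71,0,0,0]]'
python3 -m pendant '[[0,0,-0.1,0,0,0,0],[0,0,-0.2,0,0,0,0],[0,0,-0.3,0,0,0,0],[0,0,-0.4,0,0,0,0],[0,0,-0.48,0,0,0,0],[0,0,-0.54,0,0,0,0],[0,0,-0.54,0,0,0,0]]'
python3 - <<'E'
from h import *
crop(cam("side"),200,130,180,150,3,"side2")
E
```

```text
time_s: 4.9
position: [0.7014, 0.1769, 0.221]
tcp_rot: [-0.001, 0.708, 0.706, -0.002]
force: [-0.3, -0.1, -0.4]
width: 0.0005
grip_force: 0.0
time_s: 5.6
position: [0.6406, 0.1772, 0.2284]
tcp_rot: [0.005, 0.708, 0.706, 0.007]
force: [13.6, 0.2, 0.1]
width: 0.0003
grip_force: 6.1
```

View pics/side2.png

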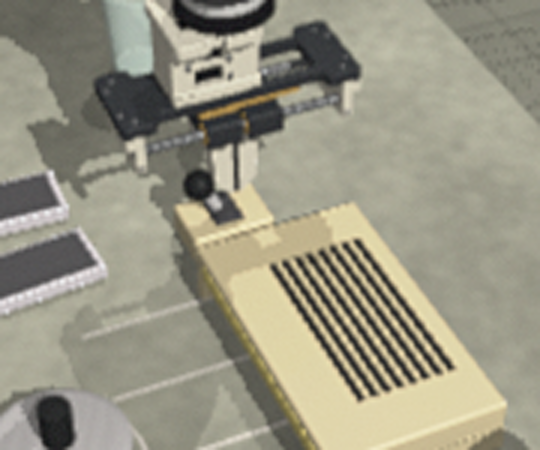

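Side crop: ball (200,186) leans toward the robot, so the lamp is off. Next is the pot.

```bash
python3 -m pendant '[[0,0,0.15,0,0,0,0],[0,0,0.15,-0.3,0,0,0],[0,0,0.15,-0.6,0,0,0],[0,0,0.15,-0.9,0,0,0]]' >o
for i in 1 2; do python3 -m pendant '[[1,-0.26,-0.3,0,0,0,0],[1,-0.53,-0.6,0,0,0,0],[1,-0.79,-0.9,0,0,0,0],[1,-0.79,-0.9,0,0,0,0]]' >o; done; cat o
python3 - <<'E'
from h import *
cv2.imwrite("pics/w1.png",cam("wrist")["image"])
E
```

```text
time_s: 6.85
position: [0.4363, -0.0142, 0.333]
tcp_rot: [0.0, 0.709, 0.705, -0.0]
force: [-0.3, -0.0, 0.8]
width: 0.0598
grip_force: 0.0
```

View pics/w1.png

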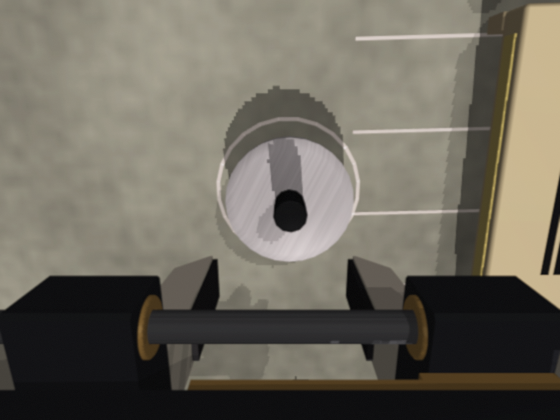

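Wrist view: knob top centre (290,217), lid circle centre (290,199).

```bash
python3 - <<'E'
from h import *
w=cam("wrist");np.set_printoptions(precision=4,suppress=True)
print(onplane(w,(290,217),.069),onplane(w,(290,199),.035),ctrl.sense()["position"],w["origin"])
S=cam("side");C=cam("scene")
for n,c,b in (("side",S,(195,240,60,60)),("scene",C,(285,155,50,45))):
    x,y,ww,hh=b;m=(c["image"][y:y+hh,x:x+ww].max(2)<45).astype(np.uint8)
    N,l,st,ce=cv2.connectedComponentsWithStats(m);print(n,[(ce[i]+[x,y],st[i,4]) for i in range(1,N) if st[i,4]>15])
E
```

```text
[ 0.4455 -0.0109  0.069 ] [ 0.4463 -0.0071  0.035 ] [ 0.4395 -0.0128  0.3334] [0.4398 0.0664 0.313 ]
side [(array([217.8897, 271.2721]), np.int32(136))]
scene [(array([307.6122, 177.4694]), np.int32(49))]
```

```bash
python3 -m pendant '[[1,0.02,0.04,0.3,0,0,0],[1,0.02,0.04,0.6,0,0,0],[1,0.02,0.04,0.85,0,0,0],[1,0.02,0.04,0.95,0,0,0],[1,0.02,0.04,0.95,0,0,0]]' 25
python3 -m pendant '[[0,0,0,0,0,0,0],[0,0,0,0,0,0,0],[0,0,0,0,0,0,0],[0,0,0,0,0,0,0],[0,0,0,0,0,0,0],[0,0,0,0,0,0,0]]' 25
```

```text
time_s: 7.55
position: [0.4445, -0.009, 0.2159]
tcp_rot: [-0.001, 0.707, 0.707, -0.001]
force: [-0.6, -0.3, 0.4]
width: 0.0917
grip_force: 0.0
time_s: 8.15
position: [0.4439, -0.0098, 0.2178]
tcp_rot: [0.0, 0.707, 0.707, 0.0]
force: [0.2, 0.4, 0.7]
width: 0.0482
grip_force: 0.0
```

```bash
python3 -m pendant '[[0,0,0,0,0,0,0],[0,0,0,0,0,0,0],[0,0,0,0,0,0,0],[0,0,0,0,0,0,0],[0,0,0,0,0,0,0],[0,0,0,0,0,0,0]]' 25
python3 - <<'E'
from h import *
w=cam("side");x,y,W,H=325,320,70,80
g=cv2.cvtColor(w["image"],cv2.COLOR_BGR2GRAY)[y:y+H,x:x+W]
def fit(n,b,th):
    c=cam(n);x,y,W,H=b;i=c["image"][y:y+H,x:x+W].astype(int);g=i.min(2)
    m=g>np.median(g)+th;p=np.argwhere(m)[:,::-1]+[x,y]
    q=np.array([onplane(c,a,0)[:2] for a in p])
    for _ in range(4):
        A=np.c_[2*q,np.ones(len(q))];s=np.linalg.lstsq(A,(q**2).sum(1),rcond=None)[0];r=np.sqrt(s[2]+s[:2]@s[:2]);d=abs(np.linalg.norm(q-s[:2],axis=1)-r);q=q[d<max(.004,np.median(d)*2)]
    print(n,s[:2].round(4),r.round(4),len(q))
fit("side",(318,326,80,70),35);fit("scene",(186,164,50,36),35)
E
```

```text
time_s: 8.75
position: [0.4434, -0.0097, 0.2174]
tcp_rot: [-0.001, 0.707, 0.707, -0.001]
force: [-5.5, -0.9, 4.8]
width: 0.0235
grip_force: 25.0
side [ 0.6196 -0.265 ] 0.0598 427
scene [ 0.6921 -0.2637] 0.0183 85
```

```bash
python3 -m pendant '[[0,-0.12,0.07,0,0,0,0],[0,-0.24,0.13,0,0,0,0],[0,-0.36,0.2,0,0,0,0],[0,-0.48,0.27,0,0,0,0],[0,-0.6,0.33,0,0,0,0],[0,-0.71,0.4,0,0,0,0]]'
python3 -m pendant '[[0,-0.12,0.08,0,0,0,0],[0,-0.24,0.16,0,0,0,0],[0,-0.36,0.24,0,0,0,0],[0,-0.48,0.33,0,0,0,0],[0,-0.6,0.41,0,0,0,0],[0,-0.71,0.49,0,0,0,0]]'
python3 -m pendant '[[0,-0.12,0.1,0,0,0,0],[0,-0.24,0.2,0,0,0,0],[0,-0.36,0.3,0,0,0,0],[0,-0.48,0.4,0,0,0,0],[0,-0.6,0.5,0,0,0,0],[0,-0.71,0.59,0,0,0,0],[0,-0.71,0.59,0,0,0,0],[0,-0.71,0.59,0,0,0,0]]'
python3 - <<'E'
from h import *
crop(cam("side"),290,270,150,130,4.5,"side3")
E
```

```text
time_s: 9.5
position: [0.4924, -0.0964, 0.2174]
tcp_rot: [-0.0, 0.707, 0.707, -0.0]
force: [-1.5, 1.7, -0.2]
width: 0.0238
grip_force: 25.0
time_s: 10.1
position: [0.5512, -0.1816, 0.2174]
tcp_rot: [-0.0, 0.707, 0.707, -0.0]
force: [-1.6, 2.8, 1.0]
width: 0.024
grip_force: 2.5
time_s: 10.9
position: [0.6215, -0.2664, 0.2175]
tcp_rot: [0.001, 0.707, 0.707, -0.0]
force: [1.0, -1.2, -1.1]
width: 0.0234
grip_force: 25.0
```

View pics/side3.png

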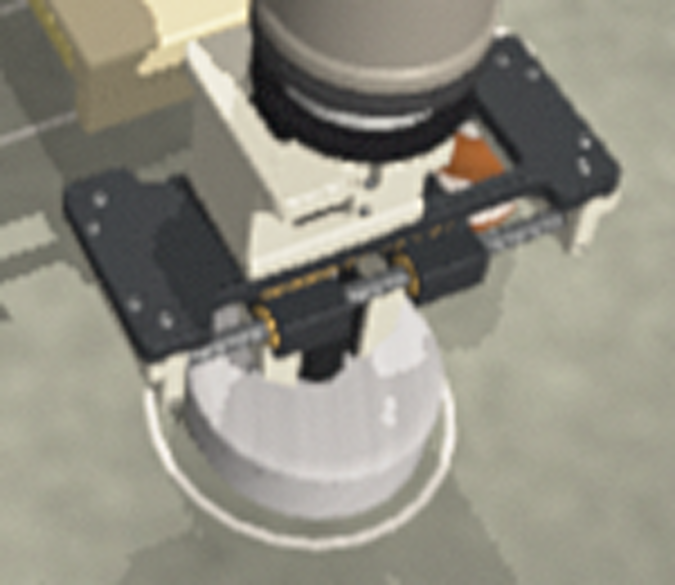

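Side crop: the pot's base sits evenly inside the ring (ring bottom (318,543), base bottom (320,517)). I'll release it and move to the carriers.

```bash
python3 -m pendant '[[0.7,0,0,0,0,0,0],[0.7,0,0,0,0,0,0],[0.7,0,0,0,0,0,0],[0.7,0,0,0,0,0,0],[0.7,0,0,-0.1,0,0,0],[0.7,0,0,-0.4,0,0,0],[0.7,0,0,-0.7,0,0,0],[0.7,0,0,-0.95,0,0,0]]'
for i in 1 2 3 4; do python3 -m pendant '[[0.5,0.31,-0.14,0,0,0,0],[0.5,0.62,-0.27,0,0,0,0],[0.5,0.93,-0.41,0,0,0,0],[0.5,0.93,-0.41,0,0,0,0]]' >o; done
for i in 1 2 3; do python3 -m pendant '[[0.5,0,0,0,0,0,0.28],[0.5,0,0,0,0,0,0.56],[0.5,0,0,0,0,0,0.84],[0.5,0,0,0,0,0,1],[0.5,0,0,0,0,0,1]]' >o; done; cat o
python3 - <<'E'
from h import *
w=cam("wrist");cv2.imwrite("pics/w2.png",w["image"]);s=cam("side")["image"]
cv2.imwrite("pics/s2.png",s)
c=cam("side");np.set_printoptions(precision=4,suppress=True)
x,y,W,H=320,300,80,100;m=(c["image"][y:y+H,x:x+W].max(2)<45).astype(np.uint8)
N,l,st,ce=cv2.connectedComponentsWithStats(m);print([(ce[i]+[x,y],st[i,4],onplane(c,ce[i]+[x,y],.052)) for i in range(1,N) if st[i,4]>15])
E
```

```text
time_s: 11.75
position: [0.6215, -0.2654, 0.3347]
tcp_rot: [0.001, 0.707, 0.707, 0.0]
force: [0.7, 0.2, 0.7]
width: 0.0643
grip_force: 0.0
time_s: 14.85
position: [0.4253, 0.1805, 0.3316]
tcp_rot: [0.0, 1.0, 0.001, 0.0]
force: [-0.9, 0.9, -0.0]
width: 0.0461
grip_force: 0.0
[(array([359.1643, 345.75  ]), np.int32(140), array([ 0.6177, -0.27  ,  0.052 ]))]
```

View pics/w2.png

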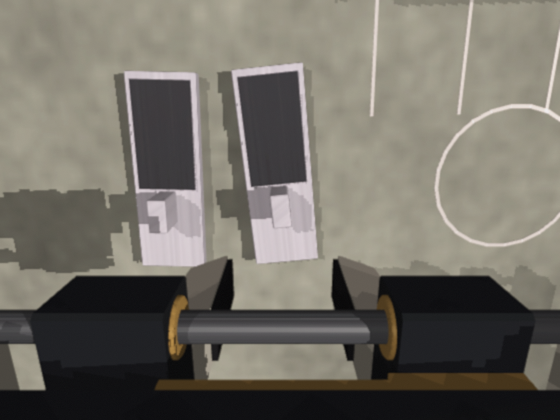

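Wrist view: carrier B tab top (281,210), slab corners (232,72),(302,64),(256,263),(318,259). Carrier A tab top (158,215), corners (125,73),(195,73),(143,265),(204,265). White lines end at (372,115) and (459,114).

```bash
python3 - <<'E'
from h import *
w=cam("wrist");np.set_printoptions(precision=4,suppress=True)
for n,t,c in (("B",(281,210),[(232,72),(302,64),(256,263),(318,259)]),("A",(158,215),[(125,73),(195,73),(143,265),(204,265)])):
    q=[onplane(w,p,.012)[:2] for p in c];a=(q[0]+q[1])/2;b=(q[2]+q[3])/2;d=a-b
    print(n,"tab",onplane(w,t,.044),"nose",a,"tail",b,np.linalg.norm(d),np.arctan2(d[1],d[0]),"tab2",b+d/np.linalg.norm(d)*.055)
for p in [(372,115),(459,114),(376,0),(471,0)]: print(onplane(w,p,0))
print(ctrl.sense()["position"],w["origin"],w["R"])
E
```

```text
B tab [0.4264 0.182  0.044 ] nose [0.5276 0.1931] tail [0.3706 0.1768] 0.15787066435495506 0.10333623186059243 tab2 [0.4253 0.1825]
A tab [0.422  0.2741 0.044 ] nose [0.5237 0.2734] tail [0.3663 0.276 ] 0.15748014654373055 -0.016583913317215187 tab2 [0.4213 0.2751]
[0.4935 0.1091 0.    ]
[0.4946 0.0392 0.    ]
[0.5759 0.1124 0.    ]
[0.5762 0.042  0.    ]
[0.4249 0.1808 0.3315] [0.5056 0.1813 0.3112] [[ 0.0045 -0.9558 -0.2938]
 [-1.     -0.0045 -0.0006]
 [-0.0008  0.2938 -0.9559]]
```

```bash
python3 -m pendant '[[0.5,0.01,-0.01,0.3,0,0,-0.2],[0.5,0.01,-0.01,0.6,0,0,-0.2],[0.5,0.01,-0.01,0.9,0,0,-0.2],[0.5,0.01,-0.01,0.9,0,0,-0.2]]' 
python3 -m pendant '[[0.5,0,0,0.1,0,0,0],[0.5,0,0,0.22,0,0,0],[0.5,0,0,0.22,0,0,0],[0,0,0,0.22,0,0,0],[0,0,0,0.22,0,0,0],[0,0,0,0.22,0,0,0],[0,0,0,0.22,0,0,0],[0,0,0,0.22,0,0,0]]' 30
python3 -m pendant '[[0,0,0,0,0,0,0],[0,0,0,0,0,0,0]]'
```

```text
time_s: 15.45
position: [0.4245, 0.1818, 0.2201]
tcp_rot: [0.001, 0.999, 0.053, -0.004]
force: [-0.2, 0.6, 0.8]
width: 0.0461
grip_force: 0.0
time_s: 16.25
position: [0.426, 0.1822, 0.1975]
tcp_rot: [-0.0, 0.999, 0.052, 0.0]
force: [-1.2, -0.7, 3.5]
width: 0.014
grip_force: 30.0
time_s: 16.45
position: [0.4261, 0.1822, 0.1975]
tcp_rot: [-0.0, 0.999, 0.052, 0.0]
force: [-0.9, 0.5, 5.2]
width: 0.0143
grip_force: 30.0
```

```bash
python3 -m pendant '[[0,0,0,0,0,0,0.05],[0,0,0,0,0,0,0.1],[0,0,0,0,0,0,0.16],[0,0,0,0,0,0,0.16]]' >o
for i in 1 2; do python3 -m pendant '[[0,0,0.12,0,0,0,0],[0,0,0.25,0,0,0,0],[0,0,0.38,0,0,0,0],[0,0,0.5,0,0,0,0],[0,0,0.63,0,0,0,0],[0,0,0.75,0,0,0,0],[0,0,0.75,0,0,0,0]]' >o; done;cat o
python3 - <<'E'
from h import *
w=cam("wrist");cv2.imwrite("pics/w3.png",w["image"]);print(w["origin"])
E
```

```text
time_s: 18.25
position: [0.43, 0.0009, 0.1975]
tcp_rot: [0.0, 1.0, 0.01, 0.001]
force: [-1.0, -4.5, 5.1]
width: 0.0141
grip_force: 30.0
[0.51063771 0.00270998 0.1772617 ]
```

View pics/w3.png

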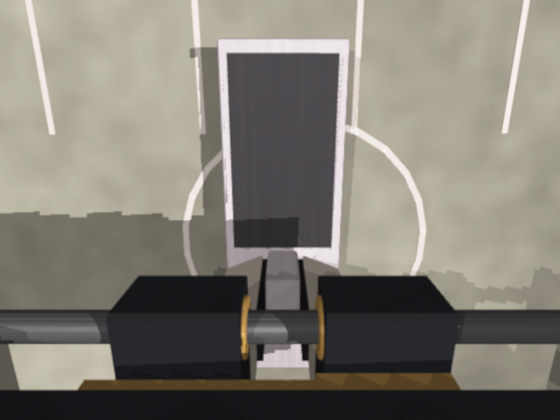

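Wrist view: the carrier (nose (219–349, 40)) is parallel to the lane lines at (202,133) and (356,133), about 2 mm right of the middle. I'll correct that and push it in.

```bash
python3 -m pendant '[[0,0.15,-0.02,0,0,0,0],[0,0.3,-0.02,0,0,0,0],[0,0.45,-0.02,0,0,0,0],[0,0.6,-0.02,0,0,0,0],[0,0.75,-0.02,0,0,0,0],[0,0.9,-0.02,0,0,0,0],[0,1,-0.02,0,0,0,0],[0,1,-0.02,0,0,0,0]]'
python3 -m pendant '[[0,0.03,0,0,0,0,0],[0,0.06,0,0,0,0,0],[0,0.09,0,0,0,0,0],[0,0.12,0,0,0,0,0],[0,0.12,0,0,0,0,0]]'
```

```text
time_s: 19.1
position: [0.5509, 0.0071, 0.1973]
tcp_rot: [0.0, 1.0, 0.01, 0.001]
force: [3.8, 0.6, 3.7]
width: 0.0139
grip_force: 30.0
time_s: 19.6
position: [0.5631, 0.0075, 0.1973]
tcp_rot: [-0.0, 1.0, 0.01, -0.001]
force: [-3.9, 0.1, 7.6]
width: 0.0137
grip_force: 30.0
```

```bash
for i in 1 2 3 4 5; do python3 -m pendant '[[0,0.008,0,0,0,0,0],[0,0.016,0,0,0,0,0],[0,0.016,0,0,0,0,0]]' | grep -E "position|force: \["; done
```

```text
position: [0.5645, 0.0075, 0.1973]
force: [-7.1, -0.2, 9.4]
position: [0.5664, 0.0076, 0.1973]
force: [-6.3, -0.5, 9.8]
position: [0.5676, 0.0076, 0.1973]
force: [-10.7, -1.3, 12.3]
position: [0.5684, 0.0076, 0.1972]
force: [-15.7, -2.1, 17.5]
position: [0.5692, 0.0076, 0.1972]
force: [-22.7, -2.9, 22.2]
```

```bash
python3 -m pendant '[[0.4,0,0,0,0,0,0],[0.4,0,0,0,0,0,0],[0.4,0,0,0,0,0,0],[0.4,0,0,-0.1,0,0,0],[0.4,0,0,-0.4,0,0,0],[0.4,0,0,-0.7,0,0,0],[0.4,0,0,-1,0,0,0],[0.4,0,0,-1,0,0,0]]' | grep -E "position|force: \[|width"
for i in 1 2 3; do python3 -m pendant '[[0.5,-0.13,-0.25,0,0,0,0],[0.5,-0.26,-0.5,0,0,0,0],[0.5,-0.39,-0.75,0,0,0,0],[0.5,-0.39,-0.75,0,0,0,0]]' >o; done; cat o
python3 - <<'E'
from h import *
w=cam("wrist");cv2.imwrite("pics/w4.png",w["image"]);print(w["origin"])
E
```

```text
position: [0.5749, 0.0076, 0.3232]
force: [0.7, 0.4, 0.4]
width: 0.0371
time_s: 23.1
position: [0.4267, 0.2765, 0.3171]
tcp_rot: [-0.0, 1.0, 0.012, -0.0]
force: [1.3, -0.6, 0.4]
width: 0.046
grip_force: 0.0
[0.50729982 0.27863507 0.29670917]
```

View pics/w4.png

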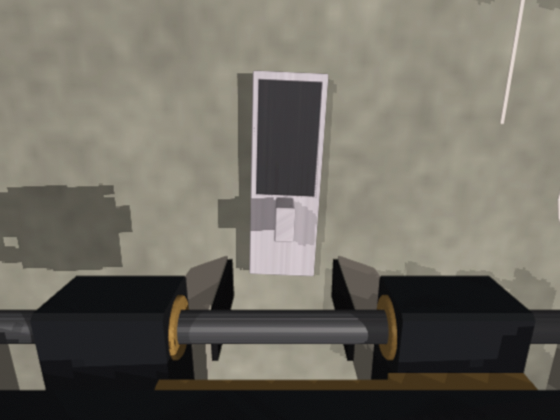

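Wrist view: carrier A's tab top is at (285,224), slab corners (253,71),(328,74),(250,272),(314,275).

```bash
python3 - <<'E'
from h import *
w=cam("wrist");np.set_printoptions(precision=4,suppress=True)
q=[onplane(w,p,.012)[:2] for p in [(253,71),(328,74),(250,272),(314,275)]];a=(q[0]+q[1])/2;b=(q[2]+q[3])/2;d=a-b
s=ctrl.sense();M=rot(s["tcp_rot"]).as_matrix()
t=b+d/np.linalg.norm(d)*.055
print(onplane(w,(285,224),.044),t,np.arctan2(d[1],d[0]),s["position"],np.arctan2(M[1,0],M[0,0]))
for u in (onplane(w,(285,224),.044)[:2],t): print(M.T@np.r_[u-s["position"][:2],0]/.12)
E
```

```text
[0.4229 0.2735 0.044 ] [0.4232 0.2736] -0.01405443632383815 [0.428  0.2745 0.317 ] 0.021968164122365547
[-0.0432  0.0076 -0.    ]
[-0.04    0.0072 -0.    ]
```

```bash
python3 -m pendant '[[0.5,-0.04,0.01,0.3,0,0,0.07],[0.5,-0.04,0.01,0.6,0,0,0.07],[0.5,-0.04,0.01,0.9,0,0,0.07],[0.5,-0.04,0.01,1,0,0,0.07],[0.5,-0.04,0.01,1,0,0,0.07],[0,-0.04,0.01,1,0,0,0.07],[0,-0.04,0.01,1,0,0,0.07],[0,-0.04,0.01,1,0,0,0.07]]' >o
python3 -m pendant '[[0,0,0,0,0,0,0],[0,0,0,0,0,0,0],[0,0,0,0,0,0,0],[0,0,0,0,0,0,0],[0,0,0,0,0,0,0],[0,0,0,0,0,0,-0.035],[0,0,0,0,0,0,-0.07],[0,0,0,0,0,0,-0.07]]'
python3 - <<'E'
from h import *
s=ctrl.sense();M=rot(s["tcp_rot"]).as_matrix();O=np.array([.596,.005])
h=R.from_euler("z",.022).as_matrix()[:2,:2]
print(h.T@(s["position"][:2]-O),np.arctan2(M[1,0],M[0,0]))
E
```

```text
time_s: 24.8
position: [0.4232, 0.2735, 0.1979]
tcp_rot: [-0.0, 1.0, 0.01, 0.001]
force: [-0.8, -1.3, 6.4]
width: 0.0139
grip_force: 30.0
[-0.16686628  0.27219922] 0.020913497175546313
```

```bash
for i in 1 2; do python3 -m pendant '[[0,0,0.14,0,0,0,0],[0,0,0.28,0,0,0,0],[0,0,0.42,0,0,0,0],[0,0,0.56,0,0,0,0],[0,0,0.7,0,0,0,0],[0,0,0.83,0,0,0,0],[0,0,0.83,0,0,0,0]]' >o; done;cat o
python3 - <<'E'
from h import *
w=cam("wrist")
for r in (20,60,110):
    g=w["image"][r].astype(int).min(1);m=g>185;e=np.flatnonzero(np.diff(np.r_[0,m,0]));print(r,e.reshape(-1,2).tolist())
E
```

```text
time_s: 26.2
position: [0.4275, 0.0729, 0.1979]
tcp_rot: [0.0, 1.0, 0.01, 0.001]
force: [-0.5, -5.4, 7.1]
width: 0.0137
grip_force: 30.0
20 [[197, 204], [386, 518], [524, 531]]
60 [[219, 226], [339, 347], [383, 512], [518, 524]]
110 [[221, 228], [337, 345], [356, 362], [509, 515]]
```

Carrier A is centred in the left lane (carrier mid 283 px, lane mid 282). Pushing it home.

```bash
python3 -m pendant '[[0,0.15,0,0,0,0,0],[0,0.3,0,0,0,0,0],[0,0.45,0,0,0,0,0],[0,0.6,0,0,0,0,0],[0,0.75,0,0,0,0,0],[0,0.9,0,0,0,0,0],[0,1,0,0,0,0,0],[0,1,0,0,0,0,0]]' | grep -E "position|force: \["
python3 -m pendant '[[0,0.03,0,0,0,0,0],[0,0.06,0,0,0,0,0],[0,0.09,0,0,0,0,0],[0,0.09,0,0,0,0,0]]'| grep -E "position|force: \["
for i in 1 2 3 4; do python3 -m pendant '[[0,0.008,0,0,0,0,0],[0,0.016,0,0,0,0,0],[0,0.016,0,0,0,0,0]]' | grep -E "position|force: \["; done
```

```text
position: [0.5483, 0.0767, 0.1976]
force: [3.8, -0.2, 5.4]
position: [0.5568, 0.077, 0.1975]
force: [-4.5, -0.3, 9.0]
position: [0.5583, 0.0771, 0.1975]
force: [-6.1, -0.3, 10.7]
position: [0.5602, 0.0771, 0.1976]
force: [-6.1, 0.5, 10.8]
position: [0.5621, 0.0772, 0.1976]
force: [-6.4, 0.0, 10.7]
position: [0.564, 0.0772, 0.1976]
force: [-6.4, -0.5, 9.2]
```

```bash
for i in 1 2 3; do python3 -m pendant '[[0,0.008,0,0,0,0,0],[0,0.016,0,0,0,0,0],[0,0.016,0,0,0,0,0]]' | grep -E "position|force: \["; done
```

```text
position: [0.566, 0.0773, 0.1976]
force: [-6.2, -1.7, 9.1]
position: [0.5676, 0.0773, 0.1975]
force: [-8.3, -0.6, 11.3]
position: [0.5683, 0.0773, 0.1975]
force: [-14.6, -1.8, 17.6]
```

```bash
python3 -m pendant '[[0.4,0,0,0,0,0,0],[0.4,0,0,0,0,0,0],[0.4,0,0,0,0,0,0],[0.4,0,0,-0.1,0,0,0],[0.4,0,0,-0.4,0,0,0],[0.4,0,0,-0.7,0,0,0],[0.4,0,0,-1,0,0,0],[0.4,0,0,-1,0,0,0]]' | grep -E "position|force: \[|width"
for i in 1 2 3 4; do python3 -m pendant '[[0.6,-0.1,0.27,0,0,0,0],[0.6,-0.2,0.54,0,0,0,0],[0.6,-0.29,0.815,0,0,0,0],[0.6,-0.29,0.815,0,0,0,0]]' >o; done
for i in 1 2 3; do python3 -m pendant '[[0.6,0,0,0,0,0,-0.28],[0.6,0,0,0,0,0,-0.56],[0.6,0,0,0,0,0,-0.83],[0.6,0,0,0,0,0,-0.83]]' >o; done; cat o
python3 - <<'E'
from h import *
w=cam("wrist");cv2.imwrite("pics/w5.png",w["image"]);print(w["origin"])
S=cam("side");cv2.imwrite("pics/s5.png",S["image"])
E
```

```text
position: [0.5724, 0.0772, 0.3233]
force: [0.7, 1.3, 0.2]
width: 0.0367
time_s: 33.15
position: [0.4405, -0.3162, 0.3171]
tcp_rot: [-0.0, 0.79, 0.613, 0.0]
force: [0.1, 0.1, 0.4]
width: 0.055
grip_force: 0.0
[ 0.46120179 -0.23876769  0.29677952]
```

View pics/w5.png

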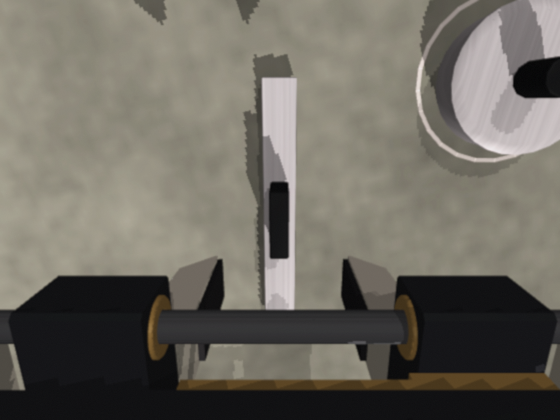

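Wrist view: bar grip top about (279,224), bar end (279,78), edges at u=263–297. It's well aligned with the tool.

```bash
python3 - <<'E'
from h import *
w=cam("wrist");np.set_printoptions(precision=4,suppress=True)
s=ctrl.sense();M=rot(s["tcp_rot"]).as_matrix()
g=onplane(w,(279,258),.05)[:2];e=onplane(w,(279.5,78),.016)[:2];e2=onplane(w,(280,306),.016)[:2]
d=(e2-e)/np.linalg.norm(e2-e)
print(g,e,"mid from end",e+d*.1,"mid from grip far edge",g-d*.025,"yawerr(tool x vs bar)",np.arctan2(*(M.T@np.r_[-d,0])[[1,0]]),s["position"])
for u in (e+d*.1,g-d*.025): print(M.T@np.r_[u-s["position"][:2],0]/.12)
print(np.arctan2(M[1,0],M[0,0]))
E
```

```text
[ 0.4318 -0.3437] [ 0.4629 -0.2246] mid from end [ 0.4379 -0.3214] mid from grip far edge [ 0.438  -0.3195] yawerr(tool x vs bar) -0.00023985381965993625 [ 0.4403 -0.3165  0.3171]
[-0.0451 -0.0089 -0.    ]
[-0.0294 -0.0122 -0.    ]
1.3186531643298598
```

```bash
python3 -m pendant '[[0.6,-0.037,-0.01,0.3,0,0,0],[0.6,-0.037,-0.01,0.6,0,0,0],[0.6,-0.037,-0.01,0.9,0,0,0],[0.6,-0.037,-0.01,0.98,0,0,0],[0.6,-0.037,-0.01,0.98,0,0,0],[0,-0.037,-0.01,0.98,0,0,0],[0,-0.037,-0.01,0.98,0,0,0],[0,-0.037,-0.01,0.98,0,0,0]]' 35 | grep -E "position|force: \["
python3 -m pendant '[[0,0,0,0,0,0,0],[0,0,0,0,0,0,0],[0,0,0,0,0,0,0],[0,0,0,0,0,0,0],[0,0,0,0,0,0,-0.13],[0,0,0,0,0,0,-0.26],[0,0,0,0,0,0,-0.4],[0,0,0,0,0,0,-0.52]]'
for i in 1 2 3 4; do python3 -m pendant '[[0,0.12,0.01,0,0,0,0],[0,0.25,0.03,0,0,0,0],[0,0.37,0.04,0,0,0,0],[0,0.5,0.06,0,0,0,0],[0,0.62,0.07,0,0,0,0],[0,0.745,0.083,0,0,0,0],[0,0.745,0.083,0,0,0,0]]' >o; cat o | grep -E "width|grip"; done; cat o
python3 - <<'E'
from h import *
s=ctrl.sense();M=rot(s["tcp_rot"]).as_matrix();print(np.arctan2(M[1,0],M[0,0])-np.pi/2,s["position"])
cv2.imwrite("pics/w6.png",cam("wrist")["image"])
crop(cam("side"),120,150,260,200,3,"s6")
E
```

```text
position: [0.4383, -0.3211, 0.2011]
force: [0.3, 0.3, 0.1]
time_s: 34.9
position: [0.4381, -0.321, 0.1997]
tcp_rot: [0.001, 0.697, 0.717, 0.0]
force: [0.5, 0.4, 2.6]
width: 0.0138
grip_force: 35.0
width: 0.0137
grip_force: 35.0
width: 0.0136
grip_force: 35.0
width: 0.0142
grip_force: 35.0
width: 0.014
grip_force: 35.0
time_s: 37.7
position: [0.4679, 0.0401, 0.1997]
tcp_rot: [-0.0, 0.698, 0.716, 0.0]
force: [0.7, 6.5, 7.9]
width: 0.014
grip_force: 35.0
0.02673725513819014 [0.46791934 0.04010042 0.1997443 ]
```

View pics/s6.png

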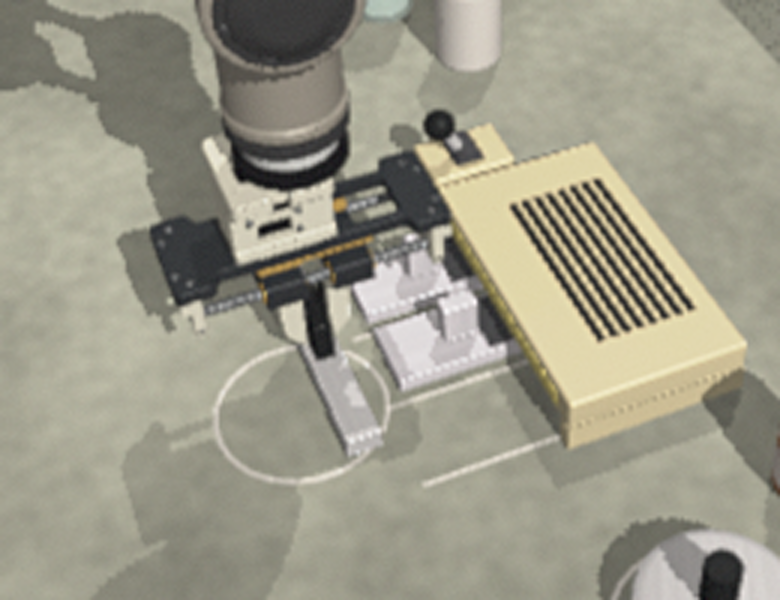

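Side crop: both carriers sit straight in the left and middle lanes, the bar is parallel to and clear of their tails, the lever is off and the pot is in its ring. Pushing the bar up to the tails.

```bash
python3 -m pendant '[[0,0,0.06,0,0,0,0],[0,0,0.12,0,0,0,0],[0,0,0.18,0,0,0,0],[0,0,0.23,0,0,0,0],[0,0,0.23,0,0,0,0]]' | grep -E "position|force: \["
for i in 1 2 3 4 5; do python3 -m pendant '[[0,0,0.01,0,0,0,0],[0,0,0.01,0,0,0,0]]' | grep -E "position|force: \["; done
```

```text
position: [0.4929, 0.04, 0.1997]
force: [-12.7, 0.0, 22.3]
position: [0.4933, 0.04, 0.1997]
force: [-15.6, 0.8, 26.5]
position: [0.4938, 0.04, 0.1998]
force: [-18.6, -1.3, 29.3]
position: [0.4943, 0.04, 0.1998]
force: [-22.8, -1.7, 33.6]
position: [0.4962, 0.0401, 0.1998]
force: [-17.9, -0.2, 27.6]
position: [0.4976, 0.0401, 0.1997]
force: [-17.4, -0.1, 28.8]
```

```bash
for i in 1 2 3; do python3 -m pendant '[[0,0,0.01,0,0,0,0],[0,0,0.01,0,0,0,0]]' | grep -E "position|force: \["; done
python3 - <<'E'
from h import *
w=cam("wrist");cv2.imwrite("pics/w7.png",w["image"])
s=ctrl.sense();M=rot(s["tcp_rot"]).as_matrix();print(np.arctan2(M[1,0],M[0,0])-np.pi/2)
E
```

```text
position: [0.4982, 0.0401, 0.1998]
force: [-21.6, -1.4, 32.0]
position: [0.4992, 0.0401, 0.1998]
force: [-21.2, -0.5, 31.2]
position: [0.4998, 0.0402, 0.1998]
force: [-24.6, -0.9, 35.8]
0.026981266136937743
```

View pics/w7.png

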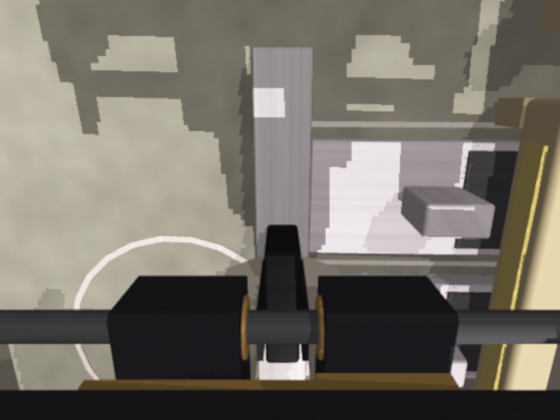

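Wrist view: bar edge (312,50–250) lies flush on carrier A's tail (312,140–250). That was my last picture, so I'll check the rest numerically, starting with where the tails were before contact.

```bash
python3 - <<'E'
from h import *
np.set_printoptions(precision=4,suppress=True)
S=cam("side");W=cam("wrist")
f=lambda x,y:((x+.5)/3-.5+120,(y+.5)/3-.5+150)
h=R.from_euler("z",.022).as_matrix()[:2,:2];O=np.array([.596,.0065])
H=lambda p:h.T@(p[:2]-O)
for n,p,z in [("A tailR",(373,322),.012),("A tailL",(353,287),.012),("B tailL",(376,336),.012),("B tailR",(400,380),.012),("B tab top r-back",(447,335),.044),("bar nose corner right-front",(382,430),.016),("line -105 end",(424,485),0),("hood FR top",(568,405),.046),("hood FL top",(441,187),.046)]:
    print(n,H(onplane(S,f(*p),z)))
print("wrist now: A tail",H(onplane(W,(312,145),.012)),H(onplane(W,(312,245),.012)),"bar edge",H(onplane(W,(312,60),.016)),"mouth bottom?",H(onplane(W,(525,103),.046)),"line end? A sides",H(onplane(W,(400,142),.012)),H(onplane(W,(400,254),.012)))
a=cv2.cvtColor(cv2.imread("pics/w6.png"),6);b=cv2.cvtColor(W["image"],6)
for r in (160,200,235): print(r,a[r,250:420:4].tolist())
E
```

```text
A tailR [-0.0853  0.0355]
A tailL [-0.0868  0.0747]
B tailL [-0.088   0.0218]
B tailR [-0.0868 -0.0237]
B tab top r-back [-0.051  -0.0252]
bar nose corner right-front [-0.1145 -0.0629]
line -105 end [-0.1014 -0.1048]
hood FR top [-0.0025 -0.1158]
hood FL top [0.0016 0.1155]
wrist now: A tail [-0.0851  0.0966] [-0.0837  0.0491] bar edge [-0.0864  0.1312] mouth bottom? [-0.0155  0.1151] line end? A sides [-0.0465  0.0982] [-0.0413  0.045 ]
160 [80, 91, 146, 140, 138, 137, 139, 143, 140, 143, 137, 140, 140, 140, 141, 123, 109, 107, 132, 169, 168, 168, 170, 169, 170, 169, 170, 151, 140, 76, 81, 164, 229, 229, 230, 229, 229, 229, 229, 229, 228, 228, 228]
200 [77, 78, 145, 139, 139, 136, 138, 142, 139, 142, 135, 139, 137, 137, 139, 99, 101, 102, 106, 164, 163, 163, 161, 162, 166, 168, 165, 146, 131, 82, 114, 227, 226, 226, 226, 226, 226, 225, 226, 226, 226, 226, 226]
235 [141, 124, 139, 108, 69, 12, 13, 10, 11, 13, 12, 12, 64, 136, 136, 161, 170, 174, 173, 172, 171, 171, 170, 171, 172, 174, 149, 151, 94, 81, 227, 229, 229, 229, 229, 228, 228, 229, 228, 228, 228, 228, 228]
```

Before bar contact both tails were at hood x ≈ -86 mm, so the carriers were home. I'll ease the push, release and lift.

```bash
python3 -m pendant '[[0,0,-0.01,0,0,0,0],[0,0,-0.02,0,0,0,0],[0,0,-0.03,0,0,0,0],[0,0,-0.03,0,0,0,0]]' | grep -E "position|force: \["
python3 -m pendant '[[0.35,0,0,0,0,0,0],[0.35,0,0,0,0,0,0],[0.35,0,0,0,0,0,0],[0.35,0,0,0,0,0,0],[0.35,0,0,-0.1,0,0,0],[0.35,0,0,-0.4,0,0,0],[0.35,0,0,-0.7,0,0,0],[0.35,0,0,-1,0,0,0]]' | grep -E "position|force: \[|width"
python3 - <<'E'
from h import *
W=cam("wrist");cv2.imwrite("pics/w8.png",W["image"]);g=cv2.cvtColor(W["image"],6);print(ctrl.sense()["position"])
for r in (100,140,170,200,240): print(r,g[r,220:420:4].tolist())
E
```

```text
position: [0.4982, 0.0401, 0.1997]
force: [-15.4, 0.7, 25.0]
position: [0.5018, 0.0386, 0.3215]
force: [0.2, 0.2, 0.7]
width: 0.0322
[0.50324245 0.03860942 0.32735023]
100 [152, 153, 155, 157, 160, 156, 151, 144, 123, 117, 199, 194, 193, 198, 198, 192, 193, 196, 154, 156, 156, 156, 156, 158, 157, 156, 152, 151, 153, 158, 155, 98, 97, 98, 97, 95, 95, 93, 94, 153, 150, 150, 152, 150, 88, 78, 66, 64, 86, 66]
140 [150, 149, 148, 145, 144, 142, 142, 148, 129, 120, 140, 122, 119, 124, 125, 154, 195, 197, 155, 209, 209, 208, 209, 209, 209, 209, 209, 209, 209, 209, 207, 189, 134, 134, 133, 133, 133, 134, 133, 132, 161, 67, 53, 52, 53, 31, 29, 51, 69, 126]
170 [146, 143, 141, 141, 142, 142, 143, 141, 122, 107, 199, 121, 112, 117, 116, 177, 196, 198, 184, 212, 212, 212, 212, 212, 212, 211, 212, 204, 184, 183, 183, 183, 183, 101, 215, 212, 214, 210, 205, 206, 208, 203, 206, 50, 30, 29, 35, 68, 162, 114]
200 [152, 151, 147, 144, 145, 140, 121, 133, 200, 150, 163, 53, 22, 21, 22, 23, 159, 200, 114, 118, 117, 118, 119, 119, 119, 121, 121, 122, 123, 123, 125, 124, 123, 124, 124, 123, 124, 122, 96, 95, 95, 93, 95, 95, 96, 96, 69, 142, 92, 186]
240 [148, 152, 152, 154, 147, 141, 121, 125, 129, 131, 135, 129, 23, 24, 23, 24, 164, 204, 208, 212, 211, 211, 212, 211, 210, 210, 211, 209, 210, 206, 180, 72, 96, 93, 95, 96, 95, 99, 99, 94, 52, 51, 50, 28, 29, 68, 150, 103, 196, 204]
```

Bar edge (col ~292) meets both carriers' tails with no visible gap. Now the lever.

```bash
for i in 1 2; do python3 -m pendant '[[0,0.28,0.14,0,0,0,0],[0,0.57,0.275,0,0,0,0],[0,0.57,0.275,0,0,0,0],[0,0.57,0.275,0,0,0,0]]' >o; done; cat o
python3 - <<'E'
from h import *
np.set_printoptions(precision=4,suppress=True)
W=cam("wrist");S=cam("side");print(ctrl.sense()["position"],ctrl.sense()["width"])
for n,c,b,z in (("side",S,(250,170,50,50),.059),("wrist",W,(300,0,260,250),.059)):
    x,y,w,h=b;m=(c["image"][y:y+h,x:x+w].max(2)<40).astype(np.uint8)
    N,l,st,ce=cv2.connectedComponentsWithStats(m);print(n,[(ce[i]+[x,y],st[i],onplane(c,ce[i]+[x,y],z)) for i in range(1,N) if st[i,4]>40])
E
```

```text
time_s: 42.1
position: [0.5641, 0.1764, 0.3192]
tcp_rot: [-0.0, 0.698, 0.716, -0.001]
force: [0.2, 0.2, -0.2]
width: 0.0002
grip_force: 0.0
[0.564  0.1757 0.3194] 0.0003750237543679791
side []
wrist [(array([359.7149, 220.6856]), array([  41,  192,   37,   50, 1161], dtype=int32), array([0.617 , 0.1792, 0.059 ]))]
```

```bash
python3 -m pendant '[[0,0.015,0,0.3,0,0,0],[0,0.015,0,0.6,0,0,0],[0,0.015,0,0.8,0,0,0],[0,0.015,0,0.8,0,0,0]]' | grep -E "position|force: \["
python3 -m pendant '[[0,0,0.1,0,0,0,0],[0,0,0.2,0,0,0,0],[0,0,0.3,0,0,0,0],[0,0,0.4,0,0,0,0],[0,0,0.5,0,0,0,0],[0,0,0.56,0,0,0,0],[0,0,0.56,0,0,0,0]]'
```

```text
position: [0.5629, 0.1772, 0.2204]
force: [-0.6, -0.4, -0.1]
time_s: 43.3
position: [0.629, 0.1798, 0.2253]
tcp_rot: [-0.003, 0.698, 0.716, -0.004]
force: [-18.8, -1.5, 13.8]
width: 0.0006
grip_force: 10.6
```

```bash
python3 -m pendant '[[0,0,-0.2,0,0,0,0],[0,0,-0.3,0,0,0,0],[0,0,-0.3,-0.3,0,0,0],[0,0,-0.3,-0.7,0,0,0],[0,0,-0.3,-1,0,0,0],[0,0,-0.3,-1,0,0,0]]' | grep -E "position|force: \["
python3 -m pendant '[[0,-0.4,-0.1,-0.3,0,0,0],[0,-0.8,-0.2,-0.3,0,0,0],[0,-1,-0.3,-0.3,0,0,0],[0,-1,-0.3,-0.3,0,0,0]]' >o
python3 - <<'E'
from h import *
np.set_printoptions(precision=4,suppress=True)
W=cam("wrist");S=cam("side");C=cam("scene")
h=R.from_euler("z",.022).as_matrix()[:2,:2];O=np.array([.596,.0065]);H=lambda p:h.T@(p[:2]-O)
print(ctrl.sense()["position"])
for n,c,b,z in (("side",S,(255,165,60,55),.059),("sknob",S,(320,300,80,100),.052),("scene lever",C,(295,240,40,30),.059),("wrist dark",W,(0,0,560,265),.05)):
    x,y,w,hh=b;m=(c["image"][y:y+hh,x:x+w].max(2)<40).astype(np.uint8)
    N,l,st,ce=cv2.connectedComponentsWithStats(m);print(n,[(ce[i]+[x,y],st[i],onplane(c,ce[i]+[x,y],z)[:2],H(onplane(c,ce[i]+[x,y],z))) for i in range(1,N) if st[i,4]>40])
cv2.imwrite("pics/w9.png",W["image"]);g=cv2.cvtColor(W["image"],6)
for r in range(20,260,20): print(r,g[r,200:400:5].tolist())
E
```

```text
position: [0.5965, 0.1791, 0.3517]
force: [-0.6, 0.3, -0.1]
[0.5627 0.0586 0.38  ]
side []
sknob [(array([358.6822, 347.4299]), array([ 33,  39,  13,  15, 107], dtype=int32), array([ 0.6153, -0.2726]), array([ 0.0132, -0.2794]))]
scene lever [(array([312.5319, 255.4255]), array([14, 12,  8,  8, 47], dtype=int32), array([0.655 , 0.1782]), array([0.0627, 0.1703]))]
wrist dark [(array([413.7884,  39.236 ]), array([396,  22,  36,  36, 983], dtype=int32), array([0.6596, 0.1799]), array([0.0674, 0.172 ])), (array([362.339 ,  45.7797]), array([361,  27,   4,  37,  59], dtype=int32), array([0.6209, 0.1745]), array([0.0286, 0.1674])), (array([313.506 , 162.3614]), array([311, 139,   5,  47, 166], dtype=int32), array([0.5879, 0.0844]), array([-0.0064,  0.0781])), (array([369.5875, 214.005 ]), array([365, 167,  11,  98, 400], dtype=int32), array([0.6387, 0.0405]), array([0.0434, 0.0331])), (array([380.9627, 213.9428]), array([376, 167,  12,  98, 402], dtype=int32), array([0.6485, 0.0408]), array([0.0533, 0.0332])), (array([392.3462, 213.7361]), array([386, 166,  13,  99, 413], dtype=int32), arr
[... 2601 characters left out ...]
9, 188, 189, 190, 217, 217, 110, 55, 54, 40, 134, 215, 214, 213, 213, 212, 211, 210, 209, 208, 28, 82, 169, 19, 208, 22]
200 [21, 23, 22, 12, 122, 199, 101, 100, 100, 100, 101, 100, 102, 103, 100, 99, 99, 97, 100, 81, 77, 73, 74, 81, 155, 218, 216, 216, 214, 214, 213, 212, 211, 211, 20, 197, 33, 77, 157, 21]
220 [51, 21, 23, 15, 40, 205, 220, 221, 221, 221, 221, 222, 221, 221, 140, 140, 142, 142, 142, 145, 87, 60, 50, 82, 178, 220, 218, 218, 217, 215, 215, 213, 213, 190, 21, 211, 22, 201, 26, 111]
240 [141, 175, 189, 205, 204, 208, 212, 227, 226, 227, 227, 226, 210, 199, 189, 223, 219, 222, 221, 224, 67, 57, 35, 118, 201, 222, 221, 220, 219, 218, 217, 216, 216, 96, 49, 183, 22, 210, 24, 207]
```

Lever ball is at hood x ≈ 65 mm, so the lamp is on. I'll check the pot against its ring from above before handing in.

```bash
for i in 1 2 3; do python3 -m pendant '[[0,-0.3,0.05,0.03,0,0,0],[0,-0.6,0.09,0.06,0,0,0],[0,-0.92,0.135,0.1,0,0,0],[0,-0.92,0.135,0.1,0,0,0]]' >o; done; cat o
python3 - <<'E'
from h import *
np.set_printoptions(precision=4,suppress=True)
W=cam("wrist");im=W["image"][:262].astype(int);cv2.imwrite("pics/w10.png",W["image"])
kn=(im.max(2)<45).astype(np.uint8);N,l,st,ce=cv2.connectedComponentsWithStats(kn)
for i in range(1,N):
    if st[i,4]>100: print("dark",ce[i],st[i])
def fit(q):
    for _ in range(8):
        A=np.c_[2*q,np.ones(len(q))];s=np.linalg.lstsq(A,(q**2).sum(1),rcond=None)[0];r=np.sqrt(s[2]+s[:2]@s[:2]);d=abs(np.linalg.norm(q-s[:2],axis=1)-r);q=q[d<max(.002,np.median(d)*2)]
    return s[:2],r,len(q)
g=im.min(2);V=(im.max(2)>175)
p=np.argwhere(V)[:,::-1]
q0=np.array([onplane(W,a,0)[:2] for a in p]);D=np.linalg.norm(q0-[.6195,-.2655],axis=1)
k=(D>.048)&(D<.072);print("ring seed",fit(q0[k]),k.sum())
q=np.array([onplane(W,a,.035)[:2] for a in p]);D2=np.linalg.norm(q-[.6195,-.2655],axis=1)
m=np.zeros(V.shape,np.uint8);
for a in p[D2<.058]: m[a[1],a[0]]=255
m=cv2.morphologyEx(m,cv2.MORPH_OPEN,np.ones((7,7)))
c=max(cv2.findContours(m,0,cv2.CHAIN_APPROX_NONE)[0],key=cv2.contourArea);h=cv2.convexHull(c)
print("lid",cv2.minEnclosingCircle(h),[onplane(W,cv2.minEnclosingCircle(h)[0],.035)],fit(np.array([onplane(W,a[0],.035)[:2] for a in c])))
for r in (120,160,200,230): print(r,im[r,180:400:5].min(1).tolist())
E
```

```text
time_s: 45.65
position: [0.6204, -0.2735, 0.342]
tcp_rot: [-0.0, 0.699, 0.715, -0.001]
force: [0.5, -0.4, -0.8]
width: 0.0005
grip_force: 0.0
dark [283.904  201.8246] [269 183  31  38 958]
ring seed (array([ 0.6204, -0.2669]), np.float64(0.055087598734318774), 3368) 3438
lid ((286.4384460449219, 196.9470977783203), 65.04891204833984) [array([ 0.6242, -0.2676,  0.035 ])] (array([ 0.6231, -0.2665]), np.float64(0.04842181095185721), 294)
120 [133, 132, 130, 127, 124, 126, 126, 127, 132, 132, 82, 81, 81, 82, 122, 143, 101, 84, 87, 83, 86, 87, 86, 82, 83, 111, 146, 116, 87, 84, 84, 139, 137, 138, 143, 147, 149, 147, 118, 116, 116, 118, 118, 103]
160 [128, 131, 128, 128, 127, 125, 123, 155, 147, 80, 101, 169, 179, 189, 187, 190, 196, 125, 127, 128, 130, 126, 129, 133, 196, 197, 194, 198, 198, 200, 190, 190, 138, 160, 130, 126, 128, 125, 122, 121, 122, 117, 114, 116]
200 [124, 127, 125, 125, 124, 124, 118, 132, 108, 182, 187, 188, 197, 194, 192, 195, 187, 165, 16, 23, 23, 23, 23, 23, 130, 202, 194, 200, 201, 197, 197, 202, 203, 206, 146, 139, 140, 142, 135, 137, 139, 138, 137, 136]
230 [127, 123, 118, 116, 117, 115, 109, 104, 93, 98, 98, 169, 198, 197, 198, 198, 185, 183, 187, 209, 213, 216, 219, 215, 220, 216, 210, 211, 216, 211, 208, 123, 130, 135, 132, 129, 131, 132, 135, 136, 136, 135, 135, 135]
```

```bash
python3 - <<'E'
from h import *
np.set_printoptions(precision=4,suppress=True)
W=cam("wrist");im=W["image"].astype(int);q=[]
for r in list(range(112,185,4)):
    v=im[r].min(1)-cv2.blur(im[r].min(1).astype(np.float32).reshape(1,-1),(25,1))[0]
    for a,b in ((195,283),(283,370)):
        for u in range(a,b):
            if v[u]>12 and v[u]==v[a:b][max(0,u-a-4):u-a+5].max():
                P=onplane(W,(u,r),0)[:2]; d=np.linalg.norm(P-[.6215,-.266])
                if .053<d<.067: q.append(P)
q=np.array(q);print(len(q))
for _ in range(6):
    A=np.c_[2*q,np.ones(len(q))];s=np.linalg.lstsq(A,(q**2).sum(1),rcond=None)[0];r=np.sqrt(s[2]+s[:2]@s[:2]);d=abs(np.linalg.norm(q-s[:2],axis=1)-r);q=q[d<max(.0015,2*np.median(d))]
print(s[:2],r,len(q),d.max())
# fixed radius fit
from scipy.optimize import least_squares
print(least_squares(lambda c:np.linalg.norm(q-c,axis=1)-.0595,[.62,-.266],loss="soft_l1",f_scale=.001).x)
E
```

```text
38
[ 0.6207 -0.2653] 0.05972504268241854 34 0.001378550891559971
[ 0.6207 -0.2651]
```

```bash
python3 - <<'E'
from h import *
np.set_printoptions(precision=4,suppress=True)
g=cv2.cvtColor(cv2.imread("pics/w9.png"),6)
for r in (150,185,225,235): print(r,g[r,212:240].tolist())
S=cam("side");h=R.from_euler("z",.022).as_matrix()[:2,:2];O=np.array([.596,.0065])
gs=cv2.cvtColor(S["image"],6)
def line(y,z,a,b):
    return [int(gs[tuple(np.round(proj(S,np.r_[h@[x,y]+O,z])).astype(int)[::-1])]) for x in np.arange(a,b,.004)]
for y in (.085,.05,.02,-.02): print("y",y,line(y,.012,-.125,-.02))
m=(S["image"].max(2)<40).astype(np.uint8);N,l,st,ce=cv2.connectedComponentsWithStats(m)
G=proj(S,np.r_[h@[-.0975,.034]+O,.033])
print("bar grip seen",[(ce[i],st[i,4],h.T@(onplane(S,ce[i],.033)[:2]-O)) for i in range(1,N) if st[i,4]>20 and np.linalg.norm(ce[i]-G)<30],G)
E
```

```text
150 [129, 128, 136, 167, 198, 204, 201, 202, 203, 204, 200, 174, 119, 142, 206, 222, 221, 221, 220, 221, 221, 221, 221, 221, 221, 221, 221, 221]
185 [19, 13, 12, 12, 11, 10, 40, 119, 188, 202, 201, 203, 199, 168, 123, 164, 217, 224, 222, 222, 222, 221, 221, 222, 221, 221, 221, 221]
225 [24, 24, 22, 18, 12, 12, 10, 15, 55, 131, 190, 203, 206, 206, 200, 171, 130, 171, 216, 221, 219, 220, 219, 219, 219, 220, 220, 220]
235 [27, 29, 34, 65, 128, 184, 200, 201, 205, 205, 201, 201, 206, 208, 206, 191, 149, 154, 209, 222, 221, 221, 221, 221, 221, 220, 221, 220]
y 0.085 [183, 171, 100, 137, 156, 147, 82, 42, 44, 40, 170, 238, 229, 230, 223, 156, 163, 163, 162, 162, 160, 116, 122, 130, 125, 126, 126]
y 0.05 [173, 162, 141, 151, 159, 58, 21, 47, 47, 47, 146, 235, 230, 232, 165, 160, 153, 125, 125, 126, 126, 127, 125, 154, 164, 164, 159]
y 0.02 [158, 176, 167, 114, 193, 90, 26, 24, 48, 157, 164, 164, 162, 164, 165, 162, 164, 163, 164, 164, 165, 122, 116, 127, 126, 127, 125]
y -0.02 [161, 162, 144, 134, 229, 183, 152, 150, 152, 159, 158, 164, 162, 162, 162, 162, 154, 130, 125, 129, 124, 128, 126, 139, 166, 164, 166]
bar grip seen [(array([236.9024, 256.3659]), np.int32(82), array([-0.1038,  0.0245]))] [238.2277 252.495 ]
```

```bash
python3 -c "
from bench import ctrl
print(ctrl.finish_job())"
```

```text
the job is handed in; nothing more can be done
None
```

I handed the job in (no verdict came back): by the last camera measurements the pot is about 3 mm off the ring's centre, both carriers are home in the left and middle lanes, the straightedge is about 2 mm from both tails, and the lamp is on.

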